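# Press the die slide down and run it under the drag spring

## Robot

A 6-joint arm with a two-finger parallel gripper is mounted at the origin on the work surface; the furniture and walls round the work are solid. World frame = base frame: x ahead of the robot, y to its left, z up, the work surface at z = 0. Lengths are in m, angles in degrees, forces in N, time in s.
With the tool pointing down it reaches from about 0.25 to 0.725 m from the base axis. Payload 9.7 kg.
Tool frame: the origin (TCP) lies midway between the tips of the shut fingers; the grasp point (between the pads) lies 19 mm behind it (bot.grasp_offset is the distance from the TCP to the grasp point, in m); z points along the fingers, x is the direction in which the jaws open and shut, and the axes are right-handed (so a half turn about z gives the same grasp; the last joint's range is limited). The gripper opens to 85 mm and grips with 20 to 120 N. Pads are 22 mm wide; open, the fingers measure 114 mm over their backs; the gripper's body (76 mm by 85 mm) begins 54 mm behind the grasp point. The pads swing forward as they close: fully open they stand 13 mm farther back than shut.
Start: joints at [73.109, 4.979, 10.078, 95.1, 0, 90], TCP at [0.16, 0.526, 0.231] pointing down, gripper open.
Joint ranges: [-179.16, 179.16], [-48.56, 103.87], [-65.8, 70.77], [-126.05, 130.52], [-82.76, 87.17], [-180, 180]. Speed limits (degrees/s): [127.2, 127.2, 147.25, 180, 180, 180].

## Interface

Orientations are given as [roll, pitch, yaw] about the fixed x, y, z axes, in that order (R = Rz(yaw) Ry(pitch) Rx(roll)).
In Python, from workcell import bot gives the robot as it stands.
- The arm moves only by the tool send_rows, never from a script. Its argument "targets" is a list of rows, each a list of 5 numbers: the closure, from 0 (fully open) to 1 (shut), then the shift along the world's x, y, z in mm, then the turn about the world's z in degrees. A call has 1 to 10 rows; each row is the pose to reach, as a shift and turn from the pose commanded when the call began; what a row does not reach only later rows make up. A row lasts 1/8 s, in which the tool goes at most 62.5 mm and 10.7 degrees, less where a joint would pass 70% of its speed; a pose out of reach is approached as far as the arm can. A call with a gripper value outside its range is refused whole. The fingers move at their own pace and stop on an object; "squeeze" is the grip in N (left out, the last holds). Time passes only in rows, so rows that repeat a pose let the fingers close. It gives the time, the measured TCP pose, the force and the opening at its end, in the units of the state.
- bot.get_obs(): the state, without advancing time (a new reading comes with each control period).
- bot.camera(name): name is "scene" or "top"; returns a dict with "pixels" (480x640x3 uint8, red, green, blue), "intrinsics" (3x3 intrinsics, pixels), "view" (4x4, takes a point from world to camera coordinates). Camera axes: x right, y down, z forward; pixel columns grow to the right and rows downward; lengths in m; the calibration is good to about 2 mm. A picture is of the moment at which its call begins. There is no depth.
- bot.job_done(): hands the job in, once; it reports no verdict.
The state is a dict: "time": time; "q": joint angles; "qd": joint speeds; "joint_efforts": joint torques, N m; "ee_pos": TCP position; "tcp_rot": TCP orientation; "wrist_force": force on the tool from outside, world axes, zero at the start; "torque": the same for the moment, N m; "opening": finger opening in m.
Only numpy, scipy, OpenCV 4.12 (cv2) and the standard library are available. Lean on these libraries where they do the work, as an engineer would, in place of code of your own. Each camera call takes 0.05 s, during which the arm holds its last target.

## Task

Load the loose die slide into its fixture without picking it up: with the fingertips press its thumb rest down hard against the sprung bed, and keep it pressed while you slide it forward through the low bridge and under the drag leaf spring until its nose is fully home against the end stop. Then let go, so that the bridge and spring hold it down, and leave the small tools around the fixture where they lie.

Things in the scene. Friction and masses are not known exactly. Their poses are not given: they have to be found in the camera images.
- fixture: Aluminium loading fixture, fixed to the table; origin on the table under its long centre line. +x is the loading direction, z up. Base x -130 to +85 mm, y +-48 mm, 6 mm thick; open loading end at -x. Guide rails along x, inner faces y +-23, outer +-33 mm, tops 25 mm above the table. End stop across the channel, face at x = 70 mm, 34 mm high.
- bridge (a point): Middle of the underside of the dark steel bridge across the channel: 30.5 mm above the table, on fixture x = 28 mm. The bridge spans x = 20 to 36 mm, is 76 mm wide, its top 40.5 mm above the table (two screw heads to 43.5 mm).
- die_slide: Loose dark steel slide, 0.2 kg, 110 (x) x 42 (y) x 16 mm, on the sprung bed in the channel; origin at the centre of its underside, +x to its nose (top edge rounded, 2.5 mm). A ridge across it at x -15 to -9 mm rises 6 mm above the plate. At the start its top is 34 mm up, 3.5 mm too high for the bridge, nose 3 to 25 mm before it. Home: origin at fixture x = 15 mm; the ridge stays clear of the bridge.
- thumb_rest (a point): Centre of the thumb rest: the finely ribbed flat top of the slide's tail, 40 x 42 mm, behind the thumb ridge. The point lies on the top surface, 32 mm behind the slide's centre and 17 mm behind the rear face of the ridge, so that a fingertip pressed there can also push forward on the ridge.
- nose (a point): Top front edge of the slide, middle of its width (55 mm ahead of its centre); 70 mm along fixture x when home.
- lift_bed (a joint): Brass spring-lifted channel floor under the slide, in m: 0 = up, 0.006 = fully down; stays level. Pressing the slide down takes about 5 N to start, 12 N fully down. The slide passes under the bridge from 0.0035 on; fully down its top is 28 mm above the table, 2.5 mm below the bridge. With the slide home and released it rests at about 0.003 to 0.004.
- drag_leaf (a joint): Drag spring: 30 mm wide steel leaf hinged behind the bridge, sloping down in the loading direction to its tip at fixture x = 63 mm. In rad: 0 = at rest (tip 24.5 mm above the table), larger = bent up. The nose lifts it when pushed under it (to about 0.1 to 0.2); it then presses on the slide with about 4 N.
- step_gauge: Bystander: small aluminium stepped gauge block, 26 x 68 x 24 mm, loose, right of the fixture's loading end. Origin at the centre of its underside.
- clamp_knob: Bystander: black star knob with a stud, 36 x 35 x 38 mm, loose, right of the fixture. Origin at the centre of its underside.
- side_cutters: Bystander: side cutters, 151 x 47 x 12 mm, loose, lying left of the fixture. Origin at the centre of the underside.

How it is judged:
By the outcome, as a careful person would: the job done as asked, in the order asked, and still so for the second after the job is handed in, with the robot touching nothing.
It also fails if it takes over 50 s, if anything falls off the work surface, if the arm or the gripper's body presses on something with over 40 N, if the wrist force passes 120 N, or if a joint passes its speed limit or range.

## Working session

There is one attempt and no reset: what is moved stays moved. The work goes in short steps, Python scripts to look and compute and a tool call to move; the robot and the scene stay as the last step left them, time stands still between calls to the robot, and variables do not carry over. Pictures are saved under pics/ and viewed, and the job is handed in when it is done.

Besides the shell and the picture viewer there is one more tool, called after "Request:" as name([rows], argument=value, ...), one row to a line, values as JSON. send_rows: Moves the arm, as the interface text tells. Its arguments: {"type":"object","properties":{"targets":{"type":"array","items":{"type":"array","items":{"type":"number"}}},"squeeze":{"type":"number"}},"required":["targets"]}

```bash
mkdir -p pics; python3 - <<'E'
from workcell import bot
import cv2
print(bot.get_obs())
for n in("scene","top"):
    c=bot.camera(n); cv2.imwrite(f"pics/{n}0.png",c["pixels"][:,:,::-1]); print(n,c["intrinsics"],c["view"])
E
```

```text
{'time': 0.0, 'q': array([7.31091644e+01, 5.01347616e+00, 1.00339187e+01, 9.51000344e+01,
       1.83209599e-03, 8.99994618e+01]), 'qd': array([0.15064287, 0.047884  , 0.06666053, 0.06082839, 0.07779037,
       0.04863945]), 'joint_efforts': array([ 2.08423662e-03, -5.20382416e+01,  4.64810157e+01,  1.62127521e-02,
        2.07078656e-04,  1.29349894e-05]), 'ee_pos': array([0.15972552, 0.52605244, 0.23055548]), 'tcp_rot': array([-1.79998167e+02,  7.95918356e-02,  7.31097026e+01]), 'wrist_force': array([ 0.30563845,  0.44657057, -0.88820561]), 'torque': array([ 0.03098992, -0.00742317,  0.02122628]), 'opening': 0.08524646346689871}
scene [[528.73775327   0.         316.45877934]
 [  0.         528.73775327 235.03560235]
 [  0.           0.           1.        ]] [[-0.89702025 -0.4419542   0.00558272  0.31712667]
 [-0.28007219  0.55859145 -0.78072733  0.31357751]
 [ 0.34192726 -0.70189178 -0.62484692  0.52837303]
 [ 0.          0.          0.          1.        ]]
top [[599.24037047   0.         321.01268016]
 [  0.         599.24037047 237.84140467]
 [  0.           0.           1.        ]] [[-0.10059332 -0.99490669 -0.00645527 -0.22640446]
 [-0.97456841  0.09983864 -0.20062069  0.48765847]
 [ 0.20024335 -0.01389    -0.97964773  0.78904238]
 [ 0.          0.          0.          1.        ]]
```

View pics/scene0.png

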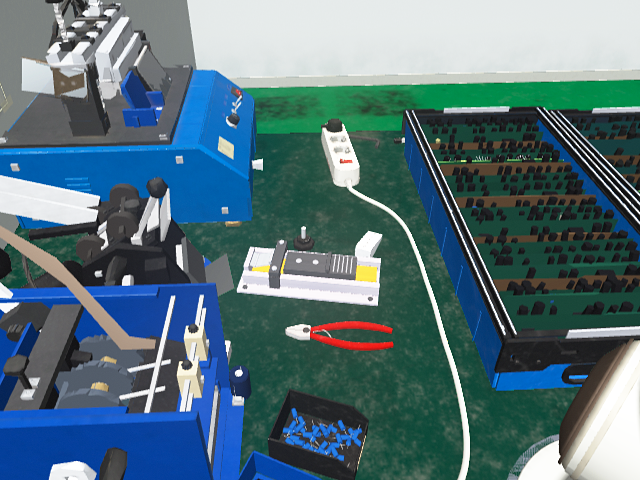

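View pics/top0.png

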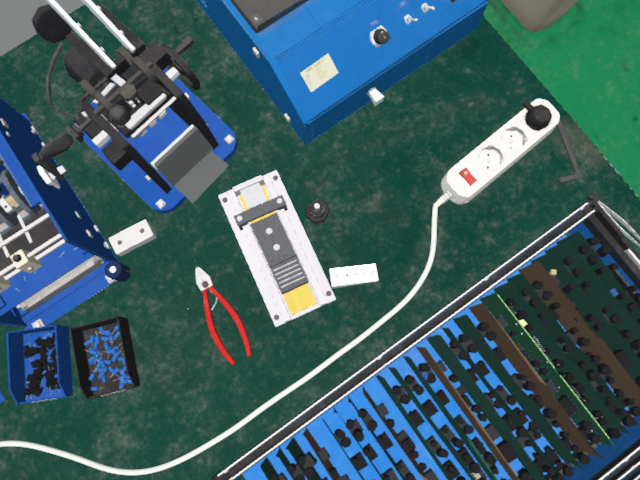

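The fixture is near (275,248) in top, loading end at bottom right. In scene it is near (312,273). I'll zoom in.

```bash
python3 - <<'E'
import cv2
a=cv2.imread("pics/top0.png")[160:335,200:400]; cv2.imwrite("pics/topz.png",cv2.resize(a,None,fx=4*.85,fy=4*.85,interpolation=cv2.INTER_CUBIC))
a=cv2.imread("pics/scene0.png")[220:310,230:390]; cv2.imwrite("pics/scenez.png",cv2.resize(a,None,fx=5,fy=5,interpolation=cv2.INTER_CUBIC))
E
```

```text
(no output)
```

View pics/topz.png

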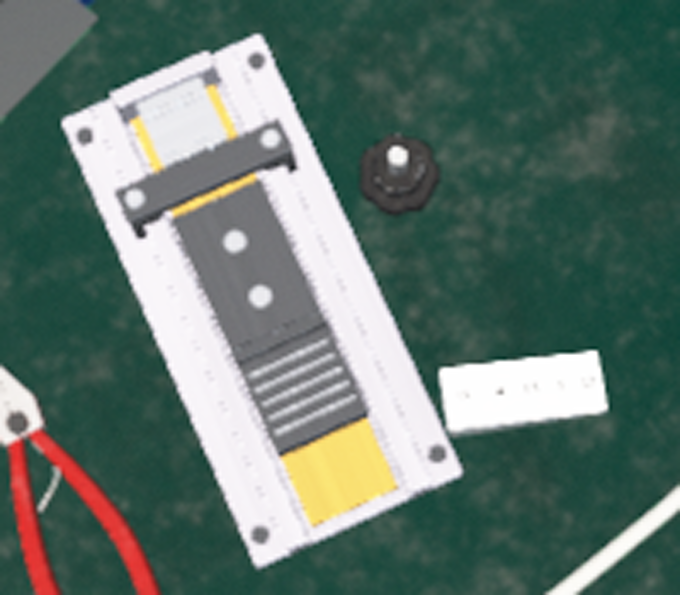

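View pics/scenez.png

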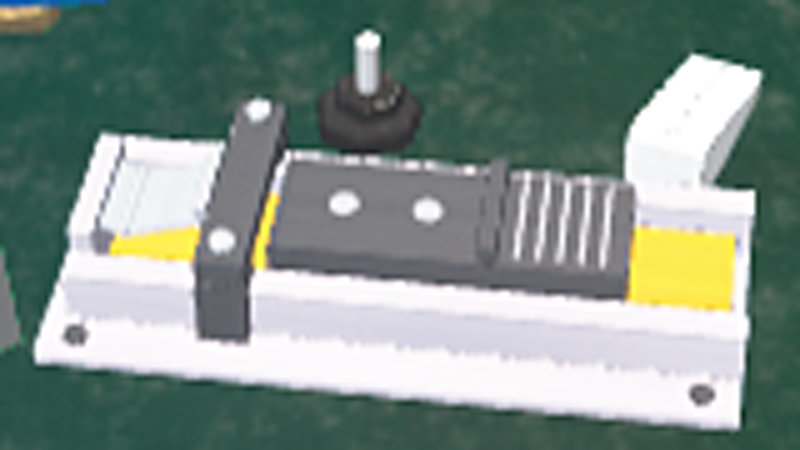

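```bash
cat > h.py <<'E'
import numpy as np
from workcell import bot
def cams(): return {n:bot.camera(n) for n in("scene","top")}
def proj(c,P):
    P=np.atleast_2d(P); V=c["view"]; q=(V[:3,:3]@P.T).T+V[:3,3]; k=(c["intrinsics"]@q.T).T
    return k[:,:2]/k[:,2:]
def F(p,pts):
    c,s=np.cos(p[2]),np.sin(p[2]); pts=np.atleast_2d(pts)
    return np.c_[p[0]+c*pts[:,0]-s*pts[:,1],p[1]+s*pts[:,0]+c*pts[:,1],pts[:,2]]
E
python3 - <<'E'
from h import *
from scipy.optimize import least_squares
C=cams()
# obs: cam, pixel zoom, fn(slide s, screw w)
O=[("top",(62,120),(85,48,6)),("top",(262,35),(85,-48,6)),("top",(462,472),(-130,-48,6)),("top",(258,568),(-130,48,6)),
("scene",(35,362),(85,48,3)),("scene",(740,428),(-130,48,3)),
("top",(271,138),(28,'-w',43.5)),("top",(134,198),(28,'w',43.5)),("scene",(258,110),(28,'-w',43.5)),("scene",(221,240),(28,'w',43.5)),
("top",(280,449),('r',21,34)),("top",(368,414),('r',-21,34)),("scene",(632,273),('r',21,34)),("scene",(635,182),('r',-21,34))]
def res(p,full=False):
    out=[]
    for n,z,m in O:
        px=np.array(z)/3.4+[200,160] if n=="top" else np.array(z)/5+[230,220]
        m=[{'w':p[4],'-w':-p[4],'r':p[3]}.get(v,v) if isinstance(v,str) else v for v in m]
        q=F([p[0],p[1],p[2]],np.array(m)/1000.)
        out.append(proj(C[n],q)[0]-px)
    return np.array(out) if full else np.ravel(out)
b=None
for yaw in (0.,.5,1,-.5):
    r=least_squares(res,[.4,-.1,yaw,-70,30],loss="soft_l1",x_scale=[.1,.1,.1,10,10])
    if b is None or r.cost<b.cost:b=r
p=b.x;print(p,np.degrees(p[2]),b.cost);print(res(p,True).round(1))
s=p[3]+55
print("slide s",s,"nose",s+55,"thumb",F(p[:3],[(s-32)/1e3,0,.034]),"bridge",F(p[:3],[.028,0,.0305]))
E
```

```text
[  0.48671555  -0.20086745   0.32972146 -92.84562788  31.15689388] 18.891648136825264 5.414028652350272
[[-0.7 -0.2]
 [-0.8 -1. ]
 [ 0.6  0.1]
 [-0.3  0. ]
 [-0.1 -1.3]
 [ 0.6 -0.9]
 [-0.2 -0. ]
 [-0.1  0.1]
 [ 0.5 -1. ]
 [ 0.5 -0.7]
 [-1.5  1.4]
 [ 0.  -0.8]
 [-0.5  0.2]
 [ 0.8  0.1]]
slide s -37.8456278782115 nose 17.154372121788498 thumb [[ 0.42063233 -0.22348203  0.034     ]] bridge [[ 0.51320726 -0.19180162  0.0305    ]]
```

```bash
python3 - <<'E'
from h import *
from scipy.optimize import least_squares
C=cams()
def bp(n,u,v,z):
    c=C[n];V=c["view"];R=V[:3,:3];o=-R.T@V[:3,3];d=R.T@np.linalg.inv(c["intrinsics"])@[u,v,1]
    return (o+d*(z-o[2])/d[2]).round(3)
for n,u,v in[("top",118,272),("top",190,205),("top",237,140),("top",0,100),("top",100,320),("top",5,300),("scene",225,418),("scene",230,285)]:
    print(n,u,v,[bp(n,u,v,z) for z in(0,.1,.2)])
print("cam",[(-C[n]["view"][:3,:3].T@C[n]["view"][:3,3]).round(3) for n in C])
p=[.48672,-.20087,.32972]
# slide x from nose and ridge
def fx(n,z,h):
    px=np.array(z)/3.4+[200,160] if n=="top" else np.array(z)/5+[230,220]
    w=bp(n,*px,h)-[p[0],p[1],0];c,s=np.cos(p[2]),np.sin(p[2]);return (1e3*np.array([c*w[0]+s*w[1],-s*w[0]+c*w[1]])).round(1)
for n,z,h in[("top",(240,358),.04),("top",(327,325),.04),("top",(280,449),.034),("top",(368,414),.034),("top",(175,217),.034),("top",(262,180),.034),
 ("scene",(632,273),.034),("scene",(635,182),.034),("scene",(272,245),.034),("scene",(290,157),.034),("scene",(505,165),.04),("scene",(493,255),.04),("top",(62,120),.006),("top",(258,568),.006)]: print(n,z,h,fx(n,z,h))
E
```

```text
top 118 272 [array([0.452, 0.026, 0.   ]), array([ 0.434, -0.007,  0.1  ]), array([ 0.415, -0.04 ,  0.2  ])]
top 190 205 [array([ 0.542, -0.085,  0.   ]), array([ 0.514, -0.105,  0.1  ]), array([ 0.485, -0.126,  0.2  ])]
top 237 140 [array([ 0.638, -0.163,  0.   ]), array([ 0.598, -0.174,  0.1  ]), array([ 0.559, -0.186,  0.2  ])]
top 0 100 [array([0.742, 0.201, 0.   ]), array([0.69 , 0.147, 0.1  ]), array([0.639, 0.094, 0.2  ])]
top 100 320 [array([0.384, 0.054, 0.   ]), array([0.374, 0.018, 0.1  ]), array([ 0.364, -0.019,  0.2  ])]
top 5 300 [array([0.427, 0.191, 0.   ]), array([0.412, 0.139, 0.1  ]), array([0.397, 0.087, 0.2  ])]
scene 225 418 [array([0.448, 0.059, 0.   ]), array([0.403, 0.108, 0.1  ]), array([0.358, 0.156, 0.2  ])]
scene 230 285 [array([ 0.57 , -0.137,  0.   ]), array([ 0.504, -0.054,  0.1  ]), array([0.438, 0.028, 0.2  ])]
cam [array([0.192, 0.336, 0.573]), array([ 0.294, -0.263,  0.869])]
top (240, 358) 0.04 [-51.8  17.6]
top (327, 325) 0.04 [-54.  -19.7]
top (280, 449) 0.034 [-91.7  18.5]
top (368, 414) 0.034 [-93.5 -21. ]
top (175, 217) 0.034 [16.2 18.6]
top (262, 180) 0.034 [ 15.2 -21.2]
scene (632, 273) 0.034 [-93.2  20.1]
scene (635, 182) 0.034 [-91.3 -20.7]
scene (272, 245) 0.034 [15.3 22.1]
scene (290, 157) 0.034 [ 16.2 -18.4]
scene (505, 165) 0.04 [-50.8 -16.6]
scene (493, 255) 0.04 [-52.4  25.2]
top (62, 120) 0.006 [84.1 47.2]
top (258, 568) 0.006 [-130.3   47.6]
```

Request:
send_rows([
  [0.5,17,-53,6,-10],
  [1,35,-106,12,-20],
  [1,52,-159,18,-30],
  [1,70,-212,24,-40],
  [1,87,-265,30,-50],
  [1,105,-318,36,-60],
  [1,122,-371,42,-70],
  [1,140,-426,50,-80],
  [1,140,-426,50,-84],
  [1,140,-426,50,-84],
], squeeze=40)

```text
time: 1.55
ee_pos: [0.3, 0.0996, 0.2814]
tcp_rot: [-180.0, -0.0, -11.0]
wrist_force: [-0.2, -0.1, -0.7]
opening: 0.0004
```

Request:
send_rows([
  [1,18,-47,0,-9],
  [1,35,-93,0,-18],
  [1,53,-140,0,-27],
  [1,70,-186,0,-36],
  [1,88,-232,-30,-45],
  [1,105,-277,-70,-54],
  [1,122.5,-322.5,-110,-60],
  [1,122.5,-322.5,-150,-60],
  [1,122.5,-322.5,-180,-60.1],
  [1,122.5,-322.5,-180,-60.1],
])

```text
time: 2.8
ee_pos: [0.4216, -0.2204, 0.099]
tcp_rot: [179.8, 0.2, -70.8]
wrist_force: [-0.6, 0.2, -0.4]
opening: 0.0006
```

```bash
python3 - <<'E'
from h import *
import cv2
C=cams(); print(bot.get_obs()["ee_pos"],bot.get_obs()["tcp_rot"])
a=C["top"]["pixels"][160:335,200:400,::-1]; b=C["scene"]["pixels"][200:310,230:390,::-1]
cv2.imwrite("pics/t1.png",cv2.resize(a,None,fx=3.4,fy=3.4,interpolation=cv2.INTER_CUBIC)); cv2.imwrite("pics/s1.png",cv2.resize(b,None,fx=5,fy=5,interpolation=cv2.INTER_CUBIC))
E
```

```text
[ 0.42296253 -0.22148799  0.10224156] [-1.79975091e+02 -2.15178049e-02 -7.08305036e+01]
```

View pics/s1.png

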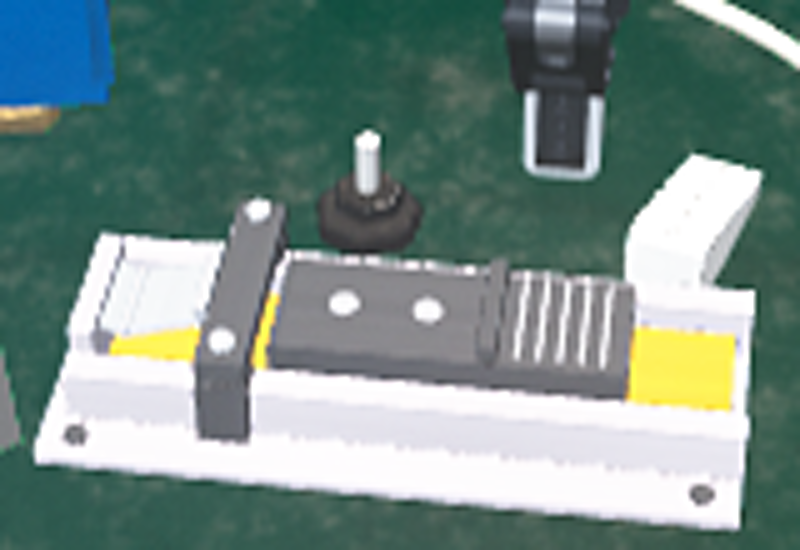

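View pics/t1.png

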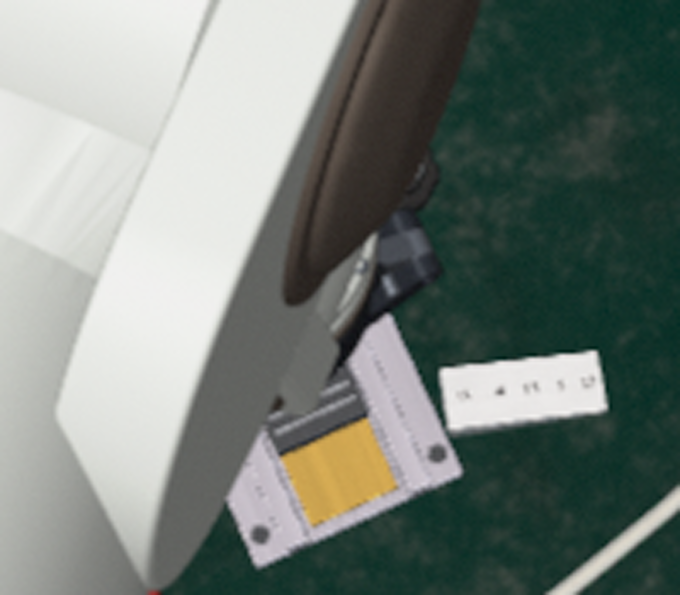

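Request:
send_rows([
  [1,0,0,-20,0],
  [1,0,0,-40,0],
  [1,0,0,-56,0],
  [1,0,0,-58,0],
  [1,0,0,-58,0],
  [1,0,0,-58,0],
])

```text
time: 3.65
ee_pos: [0.4228, -0.2224, 0.0442]
tcp_rot: [-180.0, -0.1, -71.0]
wrist_force: [-0.4, 0.5, -0.5]
opening: 0.0
```

```bash
python3 - <<'E'
from h import *
import cv2
C=cams(); o=bot.get_obs(); print(o["ee_pos"],o["tcp_rot"],o["wrist_force"])
b=C["scene"]["pixels"][200:310,230:390,::-1]
cv2.imwrite("pics/s2.png",cv2.resize(b,None,fx=5,fy=5,interpolation=cv2.INTER_CUBIC))
p=o["ee_pos"];c,s=np.cos(.32972),np.sin(.32972);w=p-[.48672,-.20087,0];print("fix",c*w[0]+s*w[1],-s*w[0]+c*w[1]); print((proj(C["scene"],p)-[230,200])*5)
E
```

```text
[ 0.42262051 -0.22241636  0.04392232] [-1.79961122e+02 -3.95436983e-02 -7.09943167e+01] [-0.39458465  1.05527751  0.09299493]
fix -0.06762288325923252 0.00036828418146812175
[[552.9122914  296.16401482]]
```

View pics/s2.png

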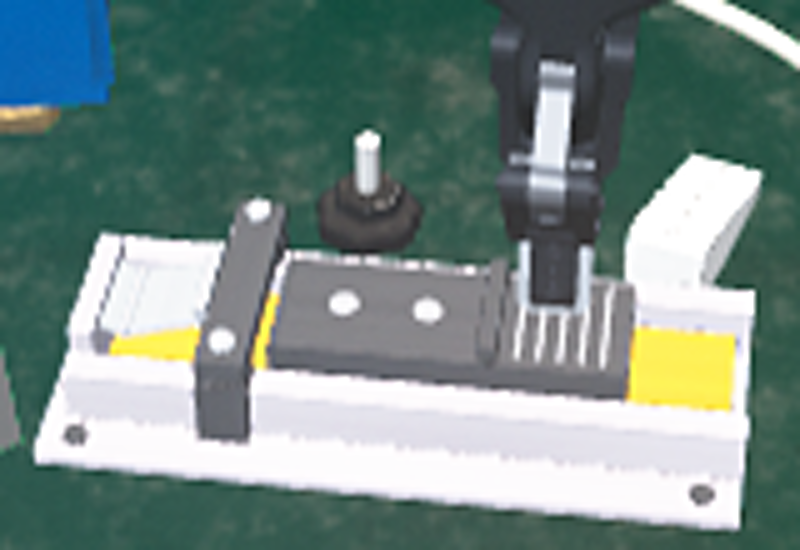

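The scene shows the fingertips hovering centrally over the thumb rest at about (553,300) in the zoom, with the ridge ahead at (495,310). Next I'll press down in steps.

Request:
send_rows([
  [1,0,0,-4,0],
  [1,0,0,-8,0],
  [1,0,0,-11,0],
  [1,0,0,-12,0],
  [1,0,0,-12,0],
  [1,0,0,-12,0],
])

```text
time: 4.5
ee_pos: [0.4222, -0.2222, 0.0317]
tcp_rot: [180.0, -0.0, -71.0]
wrist_force: [-2.9, 1.5, 6.1]
opening: -0.0005
```

Request:
send_rows([
  [1,0,0,-1.5,0],
  [1,0,0,-3,0],
  [1,0,0,-3,0],
  [1,0,0,-3,0],
])

```text
time: 5.0
ee_pos: [0.4222, -0.2223, 0.029]
tcp_rot: [-180.0, -0.0, -71.0]
wrist_force: [-3.4, 1.5, 9.9]
opening: -0.0003
```

Request:
send_rows([
  [1,0,0,-1,0],
  [1,0,0,-2,0],
  [1,0,0,-2,0],
  [1,0,0,-2,0],
])

```text
time: 5.5
ee_pos: [0.4223, -0.2223, 0.0279]
tcp_rot: [-180.0, -0.0, -71.0]
wrist_force: [-6.0, 3.3, 18.1]
opening: 0.0001
```

Request:
send_rows([
  [1,0,0,-1.2,0],
  [1,0,0,-1.2,0],
  [1,1.9,0.65,-1.2,0],
  [1,4.7,1.6,-1.2,0],
  [1,7.6,2.6,-1.2,0],
  [1,9.5,3.2,-1.2,0],
  [1,9.5,3.2,-1.2,0],
])

```text
time: 6.38
ee_pos: [0.4313, -0.2206, 0.0278]
tcp_rot: [179.9, -0.2, -71.1]
wrist_force: [-15.7, -3.4, 28.1]
opening: -0.0001
```

```bash
cat > look.py <<'E'
from h import *
import cv2,sys
C=cams(); o=bot.get_obs(); print(o["time"],o["ee_pos"],o["wrist_force"])
p=o["ee_pos"];c,s=np.cos(.32972),np.sin(.32972);w=p-[.48672,-.20087,0];f=o["wrist_force"];print("fix",c*w[0]+s*w[1],-s*w[0]+c*w[1],"f",c*f[0]+s*f[1],-s*f[0]+c*f[1])
b=C["scene"]["pixels"][200:310,230:390,::-1]
cv2.imwrite(f"pics/s{sys.argv[1]}.png",cv2.resize(b,None,fx=5,fy=5,interpolation=cv2.INTER_CUBIC))
b=C["top"]["pixels"][160:335,200:400,::-1]
cv2.imwrite(f"pics/t{sys.argv[1]}.png",cv2.resize(b,None,fx=3.4,fy=3.4,interpolation=cv2.INTER_CUBIC))
E
python3 look.py 3
```

```text
6.475 [ 0.43128957 -0.22063533  0.02785164] [-14.71548557  -3.12828624  27.55551619]
fix -0.058844145771260105 -0.0007534680954954381 f -14.93567772972611 1.8047773437786492
```

View pics/s3.png

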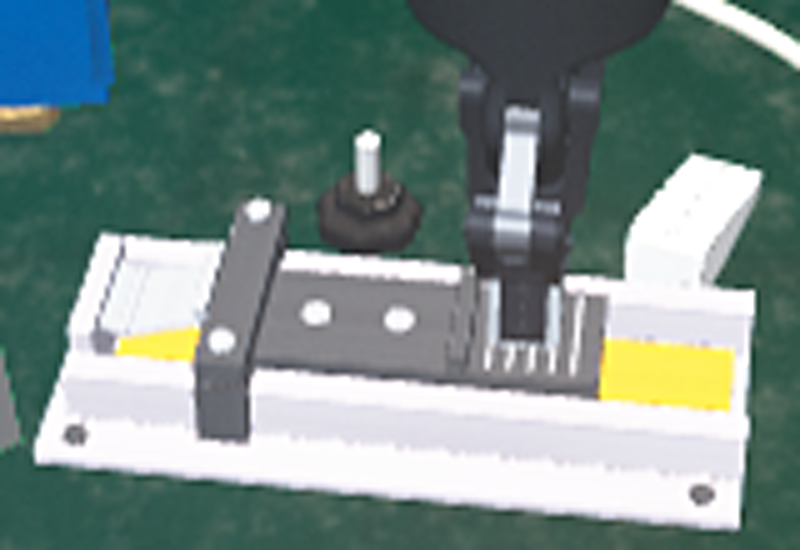

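The slide is pressed down and moving with the fingers. Its nose is now entering under the bridge.

Request:
send_rows([
  [1,2.8,1,0,0],
  [1,5.7,1.9,0,0],
  [1,8.5,2.9,0,0],
  [1,11.4,3.9,0,0],
  [1,14.2,4.9,0,0],
  [1,17,5.8,0,0],
  [1,19.9,6.8,0,0],
  [1,22.7,7.8,0,0],
  [1,25.5,8.7,0,0],
  [1,25.5,8.7,0,0],
])

```text
time: 7.72
ee_pos: [0.457, -0.212, 0.0279]
tcp_rot: [179.9, -0.2, -71.1]
wrist_force: [-14.0, -4.4, 25.8]
opening: -0.0001
```

```bash
python3 look.py 4
```

```text
7.825 [ 0.45697744 -0.21204626  0.02792167] [-14.39013158  -4.7196569   27.03642961]
fix -0.031759045516171536 -0.0009442403835422403 f -15.143100577021153 0.1937864788723047
```

View pics/s4.png

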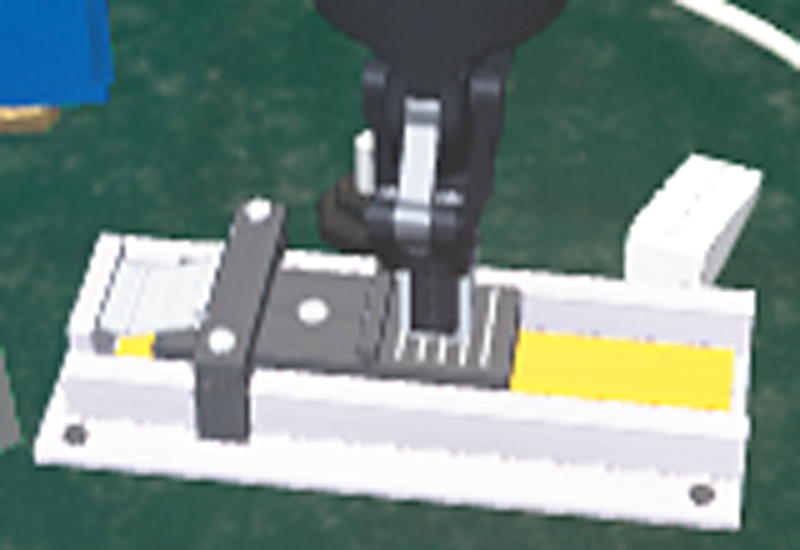

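Request:
send_rows([
  [1,2.8,1,0,0],
  [1,5.7,1.9,0,0],
  [1,8.5,2.9,0,0],
  [1,11.4,3.9,0,0],
  [1,13.2,4.5,0,0],
  [1,13.2,4.5,0,0],
])

```text
time: 8.57
ee_pos: [0.4694, -0.2078, 0.0279]
tcp_rot: [179.8, -0.2, -71.1]
wrist_force: [-18.2, -5.7, 28.8]
opening: -0.0001
```

Request:
send_rows([
  [1,1,0.3,0,0],
  [1,1.9,0.65,0,0],
  [1,2.8,1,0,0],
  [1,2.8,1,0,0],
])

```text
time: 9.07
ee_pos: [0.4721, -0.2068, 0.0279]
tcp_rot: [179.8, -0.2, -71.1]
wrist_force: [-18.4, -5.8, 28.4]
opening: 0.0004
```

```bash
python3 look.py 5
```

```text
9.175 [ 0.47214061 -0.20681334  0.02787804] [-18.17942306  -5.52502889  28.15129299]
fix -0.015718368564228258 -0.0009026988865333393 f -18.98903626418031 0.6586871146171926
```

View pics/s5.png

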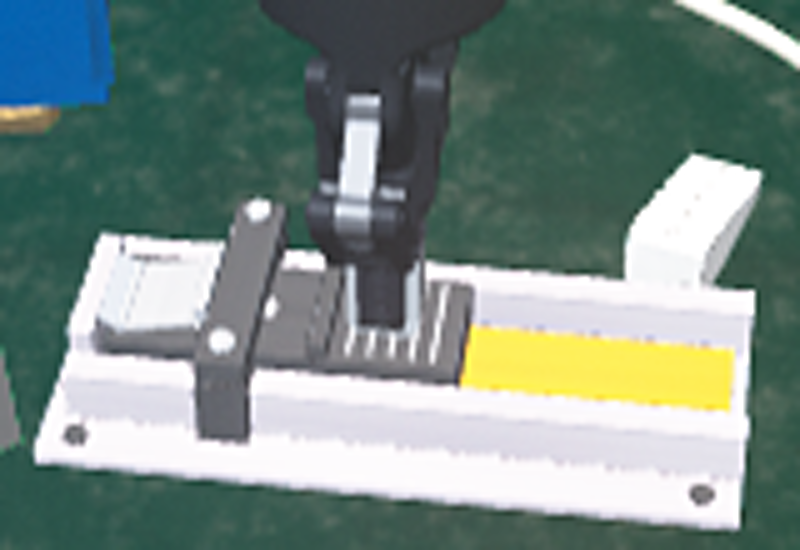

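Request:
send_rows([
  [1,0.5,0.2,0,0],
  [1,0.9,0.3,0,0],
  [1,0.9,0.3,0,0],
])

```text
time: 9.55
ee_pos: [0.4729, -0.2065, 0.0279]
tcp_rot: [179.8, -0.2, -71.1]
wrist_force: [-18.6, -6.4, 29.4]
opening: 0.0003
```

Request:
send_rows([
  [1,0.5,0.2,0,0],
  [1,0.9,0.3,0,0],
  [1,0.9,0.3,0,0],
])

```text
time: 9.93
ee_pos: [0.4734, -0.2064, 0.0278]
tcp_rot: [179.8, -0.2, -71.1]
wrist_force: [-21.6, -8.2, 30.0]
opening: 0.0
```

Request:
send_rows([
  [1,0.5,0.2,0,0],
  [1,0.9,0.3,0,0],
  [1,0.9,0.3,0,0],
])

```text
time: 10.3
ee_pos: [0.4746, -0.2059, 0.0279]
tcp_rot: [179.8, -0.2, -71.1]
wrist_force: [-18.6, -6.9, 29.2]
opening: 0.0
```

```bash
python3 look.py 6; python3 - <<'E'
from h import *
C={n:bot.camera(n) for n in("scene",)}
p=[.48672,-.20087,.32972]
for s in (13,14,15): 
    print(s,((proj(C["scene"],F(p,np.array([[s-55,21,28],[s-55,-21,28],[s-15,21,34],[s-55,21,12]])/1e3))-[230,200])*5).round(0).tolist())
E
```

```text
10.4 [ 0.47460405 -0.20593778  0.02782788] [-19.40292421  -6.86709428  29.01314304]
fix -0.013104133256410761 -0.0008719138935321018 f -20.581162542438562 -0.21494237689247964
13 [[460.0, 373.0], [476.0, 283.0], [329.0, 346.0], [460.0, 411.0]]
14 [[457.0, 373.0], [473.0, 282.0], [326.0, 346.0], [456.0, 411.0]]
15 [[454.0, 372.0], [470.0, 282.0], [322.0, 346.0], [453.0, 411.0]]
```

View pics/s6.png

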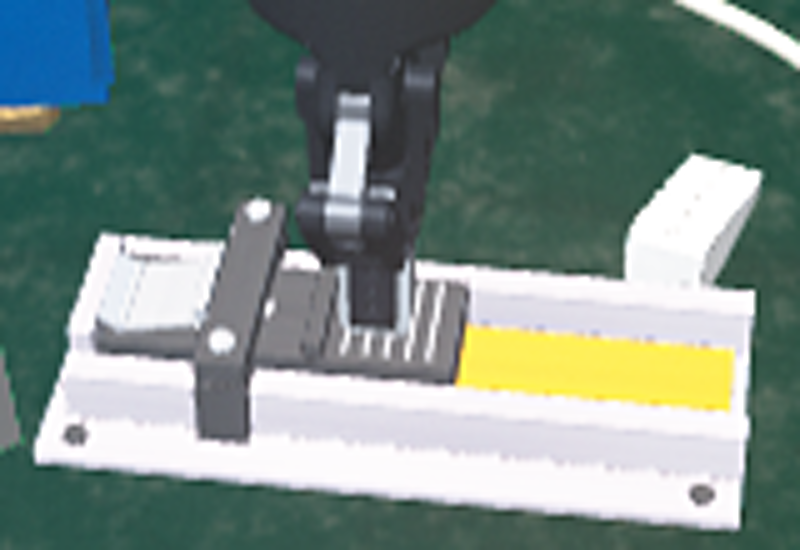

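View pics/t6.png

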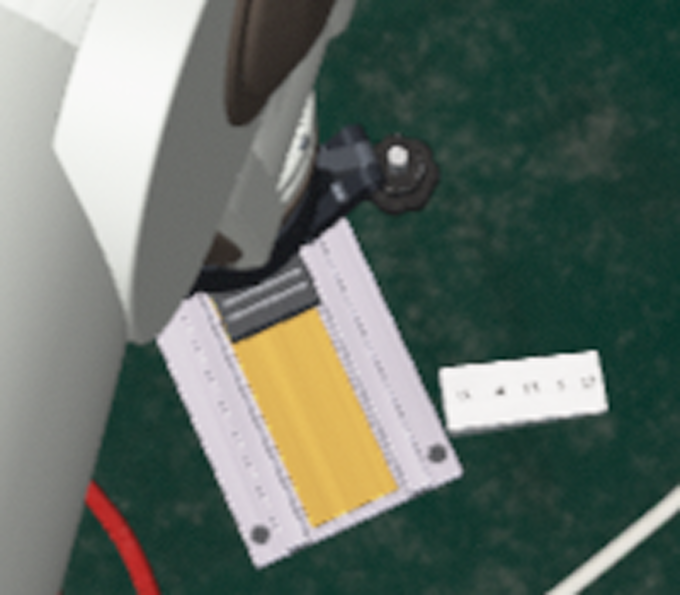

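Request:
send_rows([
  [1,0.5,0.2,0,0],
  [1,0.9,0.3,0,0],
  [1,1.4,0.5,0,0],
  [1,1.4,0.5,0,0],
])

```text
time: 10.95
ee_pos: [0.4762, -0.2054, 0.0278]
tcp_rot: [179.8, -0.2, -71.1]
wrist_force: [-17.8, -6.2, 27.9]
opening: -0.0003
```

Request:
send_rows([
  [1,0.5,0.2,0,0],
  [1,0.9,0.3,0,0],
  [1,1.4,0.5,0,0],
  [1,1.4,0.5,0,0],
])

```text
time: 11.45
ee_pos: [0.4776, -0.205, 0.0279]
tcp_rot: [179.8, -0.2, -71.1]
wrist_force: [-17.7, -7.3, 29.6]
opening: -0.0
```

Request:
send_rows([
  [1,0.5,0.2,0,0],
  [1,0.9,0.3,0,0],
  [1,1.4,0.5,0,0],
  [1,1.4,0.5,0,0],
])

```text
time: 11.95
ee_pos: [0.478, -0.2048, 0.0278]
tcp_rot: [179.7, -0.2, -71.1]
wrist_force: [-23.3, -8.5, 31.7]
opening: 0.0001
```

Request:
send_rows([
  [1,0.9,0.3,0,0],
  [1,1.9,0.65,0,0],
  [1,1.9,0.65,0,0],
])

```text
time: 12.32
ee_pos: [0.4783, -0.2047, 0.0278]
tcp_rot: [179.5, -0.2, -71.2]
wrist_force: [-32.7, -11.2, 36.6]
opening: 0.0002
```

```bash
python3 look.py 7
```

```text
12.425 [ 0.47828471 -0.20464057  0.02778382] [-32.91647581 -11.88133052  35.89566383]
fix -0.009201736484587105 -0.0008362976664753937 f -34.990280179866346 -0.5836845605943992
```

View pics/s7.png

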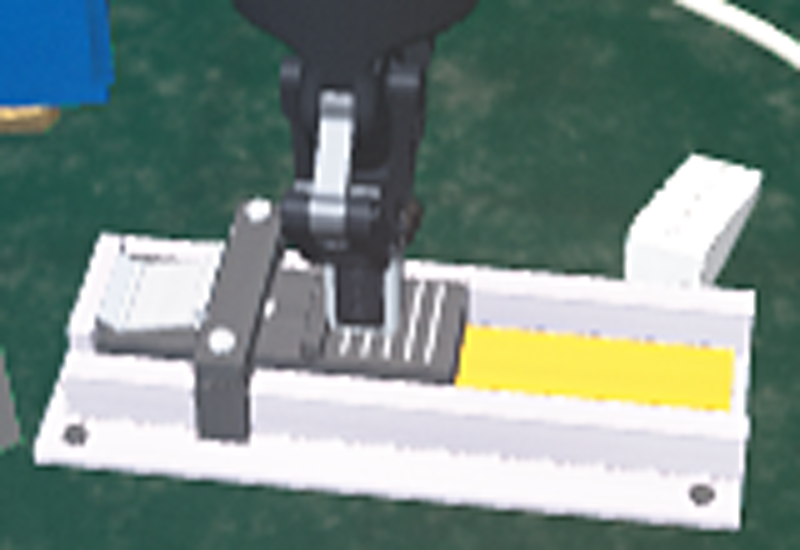

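The slide did not move between these two pictures while the forward force rose to 35 N, so it is home against the stop. I'll ease off most of the forward push and lift straight up.

Request:
send_rows([
  [1,-0.9,-0.3,0,0],
  [1,-1.9,-0.65,0,0],
  [1,-1.9,-0.65,1.5,0],
  [1,-1.9,-0.65,3,0],
  [1,-1.9,-0.65,5,0],
  [1,-1.9,-0.65,8,0],
  [1,-1.9,-0.65,15,0],
  [1,-1.9,-0.65,30,0],
  [1,-1.9,-0.65,60,0],
  [1,-1.9,-0.65,100,0],
])

```text
time: 13.68
ee_pos: [0.4802, -0.2022, 0.1264]
tcp_rot: [-180.0, 0.0, -71.0]
wrist_force: [0.8, -1.2, 0.3]
opening: 0.0001
```

Request:
send_rows([
  [1,-20,20,50,0],
  [1,-45,50,90,0],
  [1,-70,90,100,0],
  [1,-100,145,110,0],
  [1,-120,200,110,0],
  [1,-120,250,110,0],
  [1,-120,300,110,0],
  [1,-120,300,110,0],
  [1,-120,300,110,0],
])

```text
time: 14.8
ee_pos: [0.3602, 0.0977, 0.2358]
tcp_rot: [-179.9, -0.0, -70.9]
wrist_force: [-0.2, 0.1, 0.5]
opening: -0.0001
```

```bash
python3 look.py 8; python3 - <<'E'
from h import *
C={n:bot.camera(n) for n in("scene","top")}
p=[.48672,-.20087,.32972]
for s in (12,13,14,15,16): 
  P=F(p,np.array([[s-55,21,31],[s-55,-21,31],[s-55,0,31]])/1e3)
  print(s,((proj(C["scene"],P)-[230,200])*5).round(0).tolist(),((proj(C["top"],P)-[200,160])*3.4).round(0).tolist())
E
```

```text
14.9 [0.36036876 0.09684117 0.23554811] [0.60086136 0.99063499 0.73855764]
fix -0.02315272226665102 0.32258413938387254 f 0.8892407189351444 0.7427267306102423
12 [[464.0, 366.0], [480.0, 276.0], [472.0, 320.0]] [[227.0, 346.0], [319.0, 305.0], [273.0, 325.0]]
13 [[460.0, 366.0], [476.0, 275.0], [469.0, 320.0]] [[226.0, 344.0], [318.0, 302.0], [272.0, 323.0]]
14 [[457.0, 365.0], [473.0, 275.0], [465.0, 319.0]] [[225.0, 342.0], [317.0, 300.0], [271.0, 321.0]]
15 [[454.0, 365.0], [470.0, 275.0], [462.0, 319.0]] [[224.0, 340.0], [316.0, 298.0], [270.0, 319.0]]
16 [[450.0, 365.0], [467.0, 274.0], [459.0, 319.0]] [[223.0, 337.0], [315.0, 296.0], [269.0, 317.0]]
```

View pics/s8.png

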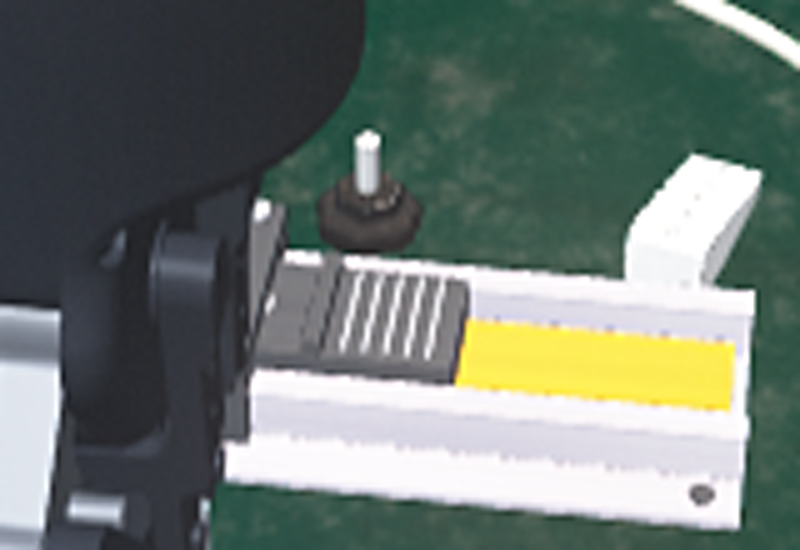

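View pics/t8.png

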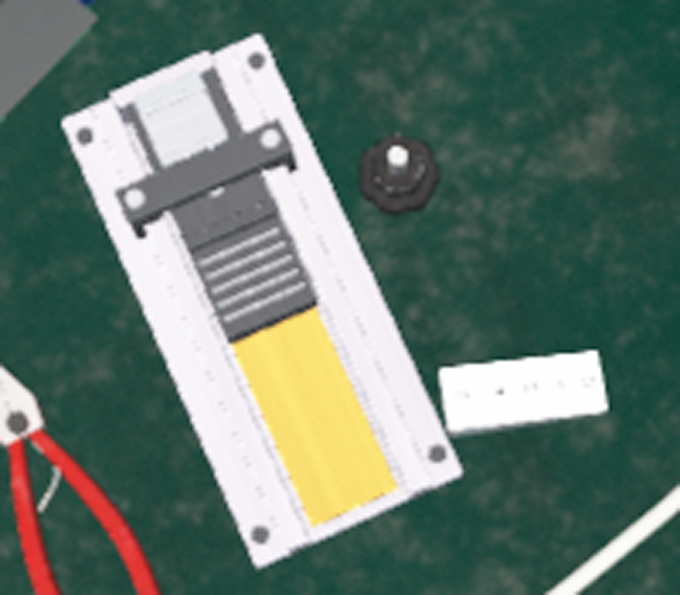

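The top view shows the rear edge from (230,337) to (316,302), which matches home within about 1 mm. No brass shows before the end stop, and the bystanders are unmoved.

```bash
python3 -c "
from workcell import bot
import cv2
a=cv2.imread('pics/top0.png').astype(int);b=bot.camera('top')['pixels'][:,:,::-1].astype(int)
d=abs(a-b).max(2)>40
print('cutters',d[260:370,190:235].sum(),'knob',d[195:225,302:332].sum(),'gauge',d[260:290,325:382].sum())
print(bot.job_done())"
```

```text
cutters 0 knob 0 gauge 0
the job is handed in; nothing more can be done
None
```

I loaded the die slide without picking it up, and the last pictures show it home and held under the bridge and drag spring. The job was handed in at about 15 s of the 50 s allowed.

- **Pressing:** I pressed the thumb rest with the shut fingertips at about 28 N. The fingertips stopped at 27.9 mm, which matches the 28 mm given for the bed fully down. I kept that pressure on while sliding the slide forward about 53 mm.
- **Reaching home:** The fingertips slipped forward a few millimetres on the thumb rest until they met the ridge. I then pushed to about 35 N and the slide did not move, so I took it as against the stop. I eased off most of the push and lifted straight up.
- **Last checks:** In the top view the slide's origin is at fixture x of about 14 to 16 mm, where home is 15 mm. No gap shows at the end stop. A pixel comparison with the first picture found no change at the side cutters, knob or gauge. The wrist force was near zero, with the arm well clear of the fixture.
- **Limits of the checks:** The pictures fix the slide's position to only about 1 mm. I did not measure the lift bed or drag leaf positions after release. No check failed or disagreed.

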